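# Let a carton through past the spring stop of a slideway

### The arm

A 6-joint arm with a two-finger parallel gripper is mounted at the origin on the work surface. World frame = base frame: x ahead of the robot, y to its left, z up, the work surface at z = 0. Lengths are in m, angles in rad, forces in N, time in s.
With the tool pointing down it reaches from about 0.375 to 0.9 m from the base axis. Payload 3.1 kg.
Tool frame: the origin (TCP) lies at the centre of the arm's flange, where the gripper is bolted on; the fingertips stand 173 mm ahead of it and the grasp point (between the pads) lies 155 mm ahead of it; z points along the fingers, x is the direction in which the jaws open and shut, and the axes are right-handed (so a half turn about z gives the same grasp; the last joint's range is limited). The gripper opens to 85 mm and grips with 20 to 120 N. Pads are 22 mm wide; open, the fingers measure 114 mm over their backs; the gripper's body (76 mm by 85 mm) begins 54 mm behind the grasp point. The pads swing forward as they close: fully open they stand 13 mm farther back than shut.
Start: joints at [0.929, 0.527, 1.433, -0, 1.181, -0.178], TCP at [0.279, 0.559, 0.405] pointing down, gripper open.
Joint ranges: [-3.08, 3.08], [-0.75, 2.2], [0.22, 2.44], [-1.43, 4.57], [0, 2.65], [-2.85, 2.85]. Speed limits (rad/s): [2.79, 2.79, 3.14, 3.14, 3.14, 3.14].

### API

Orientations are given as a rotation vector (axis times angle).
In Python, from cell import robot, eyes, sign_off gives the robot as it stands.
- The arm moves only by the tool carry_out, never from a script. Its argument "increments" is a list of rows, each a list of 3 entries, a list of its own where there are three numbers: the closure, from 0 (fully open) to 1 (shut), then the shift along the tool's x, y, z in cm, then the turn, a rotation vector about the tool's x, y, z in rad. In form: [[gripper, [tx, ty, tz], [ax, ay, az]], ...]. A call has 1 to 20 rows; each row is the pose to reach, as a shift and turn from the pose commanded when the call began, along the tool's axes at that moment; what a row does not reach only later rows make up. A row lasts 1/12 s, in which the tool goes at most 41.7 mm and 7.16 degrees, less where a joint would pass 70% of its speed; a pose out of reach is approached as far as the arm can. A call with a gripper value outside its range is refused whole. The fingers move at their own pace and stop on an object; "squeeze" is the grip in N (left out, the last holds). Time passes only in rows, so rows that repeat a pose let the fingers close. It gives the time, the measured TCP pose, the force and the opening at its end, in the units of the state.
- robot.sense(): the state, without advancing time (a new reading comes with each control period).
- eyes.capture(name): name is "side" or "top"; returns the picture (480x640x3 uint8, red, green, blue); there is no depth.
- eyes.calibration(name): a dict with "fx", "fy", "cx", "cy" (pixels), "R" (3x3) and "t" (3): a world point X has camera coordinates R X + t. Camera axes: x right, y down, z forward; pixel columns grow to the right and rows downward; lengths in m; the calibration is good to about 2 mm. A picture is of the moment at which its call begins. calibration takes no time and is no camera call.
- sign_off(): hands the job in, once; it reports no verdict.
Trained networks look in the newest picture that a camera, given by its name, has taken for a name from the list of things; names that differ only in an ending like _2 or _b are one class to them, and where a whole thing is asked for, a point or a joint stands for the part that bears it (a point fixed in the world has none). Each returns a list of dicts, best first, with "confidence" (0 to 1); they miss things now and then, are a little off and sometimes report something else, mostly with a low value. They report only what shows in the picture. A call takes as long as a camera call.
- eyes.boxes_of(name, camera): "at" ([x, y, z] in m, in world coordinates, good to about 4 mm: the middle of the surface that is visible of it).
- eyes.silhouettes(name, camera): "region" (480x640 bool, what is visible of it).
- eyes.place_of(name, camera): "at" ([x, y, z] in m, in world coordinates, good to about 4 mm: a listed point, or the origin of a listed thing).
The state is a dict: "time_s": time; "joints": joint angles; "qvel": joint speeds; "tau": joint torques, N m; "tcp_pos": TCP position; "orientation": TCP orientation; "ft_force": force on the tool from outside, world axes, zero at the start; "torque": the same for the moment, N m; "opening": finger opening in m.
Only numpy, scipy, OpenCV 4.12 (cv2) and the standard library are available. Lean on these libraries where they do the work, as an engineer would, in place of code of your own. Each camera call takes 0.05 s, during which the arm holds its last target.

### The job

Let the flat carton on the slideway through past the spring stop: with closed fingertips press the stop bar fully down behind the carton and, keeping it held down, push the carton along the slideway towards the end wall until its trailing edge is clear beyond the two prongs; then let go so that the bar springs up behind the carton and move clear. Only press and push: do not lift or tip the carton, never let the stop come up underneath it, and leave the other things on the table where they are.

Things in the scene. Friction and masses are not known exactly. Their poses are not given: they have to be found in the camera images.
- slideway: Fixed grey metal slideway, 138 mm wide. Origin on the table, on the centre line, below the near faces of the stop's prongs; +x is the carton's way to go, z up. Runs from x = -205 (open end) to +150 mm, where an 8 mm thick end wall stands 50 mm high. Two rails, tops 30 mm above the table, carry the carton; between them an 80 mm wide slot holds the stop bar. Guide lips 126 mm apart, 38 mm high.
- carton: Closed flat cardboard carton lying on the rails across the slot: 90 mm along the slideway (its x), 120 mm across, 36 mm high, 0.5 to 0.9 kg. Origin at the centre of its underside, axes as the slideway's. Starts 5 to 35 mm short of the prongs, with 70 mm or more of stop bar showing behind it; slides when pushed on its rear (-x) face.
- stop (a joint): Depth (m) of the spring stop bar: 0 up, at rest; 0.015 fully down. Moves straight down wherever pressed: 3.5 N starts it, 6.5 N brings it fully down; springs up when let go. Up, its prongs stand 9 mm above the rail tops and block the carton; from 9 mm depth they are below the carton, fully down 6 mm below the rail tops. Its strip never touches the carton.
- stop_prongs (a point): On top of the bar's strip, centre line, level with the prongs' near faces; 28 mm above the table when up, 13 mm when down. The dark steel strip, 72 mm wide, runs from 196 mm before this point (-x) to 40 mm beyond. Two prongs, 6 mm along x, 8 mm wide, 11 mm above the strip, stand at its side edges; between them 56 mm are clear, so a fingertip can run along the middle of the strip past them.
- tape_roll: Bystander: clear tape roll lying flat, 90 mm across, 24 mm high; origin at the centre of its underside.
- ink_stamp: Bystander: hand stamp, 45 x 22 mm foot, 60 mm high with a wooden knob; origin under its centre.
- marker: Bystander: marker pen lying down, 115 mm long (its x), 17 mm thick; origin under its centre.
- small_carton: Bystander: small carton on the table beside the slideway, 80 x 60 mm, 40 mm high; origin under its centre.
- stapler: Bystander: stapler, 130 mm long (its x), 34 mm wide, 49 mm high; origin under its centre.
- pen_cup: Bystander: empty grey pen cup, 72 mm across, 75 mm high; origin under its centre.

How it is judged:
On the way, in this order (a step that is already met when the one before it is completed fails the run):
1. the stop bar is pressed down (more than 12 mm) before the carton has reached beyond the prongs' near faces (value of joint stop above 0.012 m and x of carton in the frame of slideway below -0.04 m), for 0.1 s.
2. the carton's trailing edge is beyond the prongs while the stop bar is still held down (value of joint stop above 0.012 m and x of carton in the frame of slideway above 0.0525 m), for 0.1 s.
At the end, for the whole second after the job is handed in: The carton lies flat on the rails at rest between the prongs and the end wall (its trailing edge past the 6 mm thick prongs, height within 3 mm, tilt under 0.06 rad, within 0.12 rad of the slideway), and the stop bar has sprung up behind it (depth under 3 mm) (x of carton in the frame of slideway between 0.0515 and 0.099 m and z of carton in the frame of slideway between 0.027 and 0.033 m and angle between carton's own z axis and vertical below 0.06 rad and angle between the x axis of carton and the x axis of slideway, either way round below 0.12 rad and linear speed of carton below 0.02 m/s and value of joint stop below 0.003 m); the robot touches nothing.
It fails at once if the carton is lifted off or tipped (underside centre over 10 mm above the rails, or tilt over 0.25 rad) (height (world z) of carton above 0.04 m or angle between carton's own z axis and vertical above 0.25 rad).
It fails at once if the stop comes up under the carton (depth under 10.5 mm while the carton lies over the prongs) (value of joint stop below 0.0105 m and x of carton in the frame of slideway between -0.037 and 0.048 m).
It fails at once if a bystander is moved by more than 20 mm or tipped over (distance of any of tape_roll, ink_stamp, marker, small_carton, stapler, pen_cup from where it was at the start of the episode above 0.02 m or angle between any of tape_roll, ink_stamp, marker, small_carton, stapler, pen_cup's own z axis and vertical above 0.5 rad).
It also fails if it takes over 42 s, if anything falls off the work surface, if the arm or the gripper's body presses on something with over 40 N, if the wrist force passes 120 N, or if a joint passes its speed limit or range.

## Working session

There is one attempt and no reset: what is moved stays moved. The work goes in short steps, Python scripts to look and compute and a tool call to move; the robot and the scene stay as the last step left them, time stands still between calls to the robot, and variables do not carry over. Pictures are saved under pics/ and viewed, and the job is handed in when it is done.

Besides the shell and the picture viewer there is one more tool, called after "Emit:" as a command line: name --argument value ..., lists and objects as JSON in quotes. carry_out: Moves the arm, as the interface text tells. Its arguments: {"type":"object","properties":{"increments":{"type":"array","items":{"type":"array"}},"squeeze":{"type":"number"}},"required":["increments"]}

```bash
mkdir -p pics; ls
python3 - <<'E'
from cell import robot, eyes
import cv2, numpy as np
for n in ("side","top"):
    im=eyes.capture(n); cv2.imwrite(f"pics/{n}0.png",im[:,:,::-1])
    for o in ("slideway","carton","stop_prongs"):
        print(n,o,[(np.round(d["at"],4).tolist(),round(d["confidence"],2)) for d in eyes.place_of(o,n)])
s=robot.sense(); print(s)
E
```

```text
pics
side slideway [([0.5112, -0.0219, -0.0011], 0.72)]
side carton [([0.5253, -0.0853, 0.0277], 0.98)]
side stop_prongs [([0.5114, -0.0255, 0.0302], 0.89)]
top slideway []
top carton [([0.526, -0.088, 0.0308], 0.9)]
top stop_prongs [([0.5085, -0.0243, 0.0321], 0.74)]
{'time_s': 0.4, 'joints': array([ 9.29495322e-01,  5.27664239e-01,  1.43284165e+00,  1.75646473e-05,
        1.18140782e+00, -1.78495164e-01]), 'qvel': array([-0.00124885, -0.00084559, -0.00168172, -0.00312011, -0.00021331,
        0.00100344]), 'tau': array([-6.72230067e-05, -4.41807032e+01, -1.78090185e+01, -1.91834288e-04,
        3.22255190e-03,  2.14751924e-05]), 'tcp_pos': array([0.27897441, 0.55922391, 0.4045642 ]), 'orientation': array([ 2.67162115e+00,  1.65269470e+00, -4.78523716e-04]), 'ft_force': array([ 0.39568944, -0.08902527,  0.80142797]), 'torque': array([ 0.05281247, -0.00088973, -0.02076143]), 'opening': 0.08509420937612298}
```

View pics/side0.png

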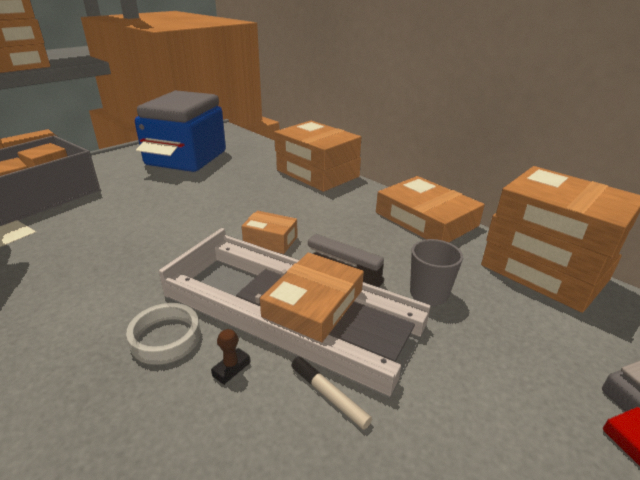

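View pics/top0.png

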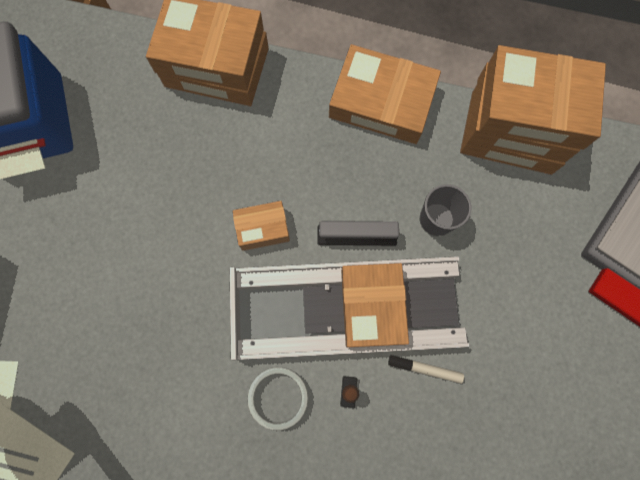

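The side view shows the slideway with the end wall at far left (165–225, 235–285), and its open end at (430,310)–(390,380). In the top view the end wall is at column 234, the open end at columns 458–468, the prongs at (327,287) and (330,330), and the carton at columns 343–408. I'll zoom in for the exact axis.

```bash
cat > h.py <<'E'
import numpy as np
from cell import robot, eyes
def back(n,px,z):
    c=eyes.calibration(n);R=np.array(c["R"]);t=np.array(c["t"])
    px=np.atleast_2d(px).astype(float)
    d=np.c_[(px[:,0]-c["cx"])/c["fx"],(px[:,1]-c["cy"])/c["fy"],np.ones(len(px))]@R
    o=-R.T@t
    return o+d*((z-o[2])/d[:,2])[:,None]
def proj(n,X):
    c=eyes.calibration(n);p=np.atleast_2d(X)@np.array(c["R"]).T+np.array(c["t"])
    return np.c_[p[:,0]/p[:,2]*c["fx"]+c["cx"],p[:,1]/p[:,2]*c["fy"]+c["cy"]]
E
python3 - <<'E'
from h import *
import cv2
im=cv2.imread("pics/top0.png")
cv2.imwrite("pics/top0z.png",cv2.resize(im[250:370,220:480],None,fx=3,fy=3,interpolation=cv2.INTER_CUBIC))
print(-np.array(eyes.calibration("top")["R"]).T@eyes.calibration("top")["t"])
print("prongs",back("top",[[327,287],[330,330]],.039).round(4))
print("carton top",back("top",[[343,265],[402,263],[408,346],[349,348]],.066).round(4))
print("wall top",back("top",[[233,268],[235,358]],.05).round(4))
print("open end",back("top",[[458,259],[468,346]],.038).round(4))
E
```

```text
[ 0.43295796 -0.02107292  0.80156023]
prongs [[ 0.5371 -0.0121  0.039 ]
 [ 0.475  -0.0317  0.039 ]]
carton top [[ 0.5713 -0.0279  0.066 ]
 [ 0.5953 -0.113   0.066 ]
 [ 0.4781 -0.1459  0.066 ]
 [ 0.4551 -0.0638  0.066 ]]
wall top [[0.5298 0.1337 0.05  ]
 [0.4019 0.0942 0.05  ]]
open end [[ 0.6285 -0.2     0.038 ]
 [ 0.5012 -0.2381  0.038 ]]
```

View pics/top0z.png

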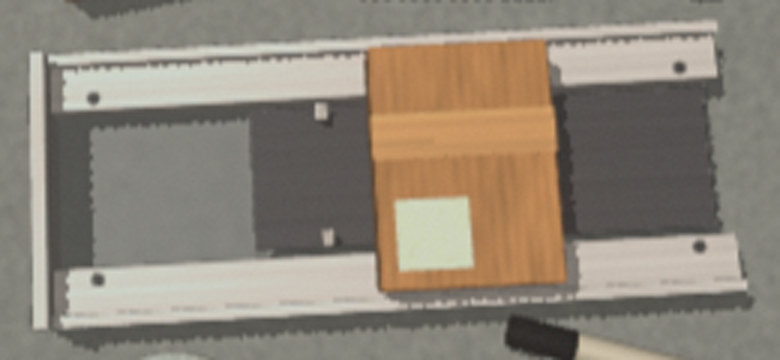

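```bash
cat > fit.py <<'E'
from h import *
from scipy.optimize import least_squares
z=lambda a,b:[220+a/3,250+b/3]
# model points (mm in slideway frame), pixel
P=[((158,-69,50),z(31,52)),((158,69,50),z(36,328)),   # wall outer
 ((150,-69,50),z(43,52)),((150,69,50),z(47,328)),
 ((-205,-69,38),z(716,22)),((-205,69,38),z(746,291)),
 ((40,-36,28),z(250,120)),((40,36,28),z(258,250)),
 ((3,-32,39),z(321,106)),((3,32,39),z(328,234)),
 ((-196,-36,28),z(704,88)),((-196,36,28),z(718,235))]
M=np.array([p[0] for p in P])/1000.; px=np.array([p[1] for p in P])
def w(q,M):
    c,s=np.cos(q[2]),np.sin(q[2]); return np.c_[q[0]+c*M[:,0]-s*M[:,1],q[1]+s*M[:,0]+c*M[:,1],M[:,2]]
E
python3 - <<'E'
from fit import *
for sgn in (1,-1):
    Ms=M*[1,sgn,1]
    r=least_squares(lambda q:(proj("top",w(q,Ms))-px).ravel(),[.505,-.022,1.866],loss="soft_l1")
    print(sgn,r.x,r.cost); print((proj("top",w(r.x,Ms))-px).round(1).tolist())
    c=back("top",[z(367,49),z(547,41),z(566,281),z(381,291)],.066)[:,:2]-r.x[:2]
    C,S=np.cos(r.x[2]),np.sin(r.x[2]); print((c@np.array([[C,-S],[S,C]])*1000).round(1))
c=eyes.calibration("top");print(c["fx"])
E
```

```text
1 [ 0.50760078 -0.02551536  1.8598032 ] 24.196874028222478
[[-5.0, -0.5], [-6.0, 0.4], [-3.8, -0.7], [-4.1, 0.1], [1.2, -0.3], [1.6, 0.4], [0.6, -3.4], [-0.1, 0.2], [1.0, 1.7], [0.9, 1.3], [0.1, -0.0], [0.6, -2.5]]
[[ -19.3  -58.4]
 [-109.3  -58.1]
 [-108.3   59.4]
 [ -19.    59.7]]
-1 [ 0.56646977 -0.01072776  1.74701922] 818.8836464505482
[[-7.5, 38.5], [0.2, -142.0], [-6.2, 38.9], [1.7, -141.7], [4.4, 64.7], [-5.7, -113.3], [0.0, 0.9], [0.5, -87.6], [0.4, 3.6], [0.5, -79.8], [0.7, 21.3], [-3.8, -73.2]]
[[ -16.9    0.4]
 [-106.3   -9.5]
 [-118.5  107.4]
 [ -29.8  117.7]]
499.55602296191176
```

Slideway origin is (0.5076, -0.0255) and its yaw is 1.860. The carton measures 90 mm long at x = -64 and is aligned with the slideway. Its front edge is 19 mm short of the prongs, within the stated 5–35 mm. I'll move above the strip at slideway x = -137 mm.

```bash
cat >> h.py <<'E'
from scipy.spatial.transform import Rotation as Ro
Q=np.array([.5076,-.0255,1.8598]); D=np.array([np.cos(Q[2]),np.sin(Q[2])])
N=np.array([-D[1],D[0]])
def slide(p): v=np.array(p[:2])-Q[:2]; return v@D*1000, v@N*1000
def plan(xs,ztip,ys=0):
    s=robot.sense(); R=Ro.from_rotvec(s["orientation"])
    tgt=np.r_[Q[:2]+D*xs+N*ys,ztip+.173]
    y=-np.r_[D,0]; zz=np.array([0,0,-1.]); Rt=Ro.from_matrix(np.c_[np.cross(y,zz),y,zz])
    print("t",s["time_s"],"tip slide",np.round(slide(s["tcp_pos"]),1),"ztip",round((s["tcp_pos"][2]-.173)*1000,1),"F",np.round(s["ft_force"],1))
    print("shift cm",(R.inv().apply(tgt-s["tcp_pos"])*100).round(2),"turn",(R.inv()*Rt).as_rotvec().round(4))
E
python3 -c "
from h import *
plan(-.140,.232);plan(-.140,.09)"
```

```text
t 0.4 tip slide [625.6  52.5] ztip 231.6 F [ 0.4 -0.1  0.8]
shift cm [-5.234e+01  5.612e+01 -3.000e-02] turn [1.00e-04 3.00e-04 8.19e-01]
t 0.4 tip slide [625.6  52.5] ztip 231.6 F [ 0.4 -0.1  0.8]
shift cm [-52.34  56.13  14.17] turn [1.00e-04 3.00e-04 8.19e-01]
```

Emit:
carry_out --increments '[[1, [-52.3, 56.1, 0], [0, 0, 0.819]], [1, [-52.3, 56.1, 0], [0, 0, 0.819]], [1, [-52.3, 56.1, 0], [0, 0, 0.819]], [1, [-52.3, 56.1, 0], [0, 0, 0.819]], [1, [-52.3, 56.1, 0], [0, 0, 0.819]], [1, [-52.3, 56.1, 0], [0, 0, 0.819]], [1, [-52.3, 56.1, 0], [0, 0, 0.819]], [1, [-52.3, 56.1, 0], [0, 0, 0.819]], [1, [-52.3, 56.1, 0], [0, 0, 0.819]], [1, [-52.3, 56.1, 0], [0, 0, 0.819]], [1, [-52.3, 56.1, 0], [0, 0, 0.819]], [1, [-52.3, 56.1, 0], [0, 0, 0.819]], [1, [-52.3, 56.1, 0], [0, 0, 0.819]], [1, [-52.3, 56.1, 0], [0, 0, 0.819]], [1, [-52.3, 56.1, 0], [0, 0, 0.819]], [1, [-52.3, 56.1, 0], [0, 0, 0.819]], [1, [-52.3, 56.1, 0], [0, 0, 0.819]], [1, [-52.3, 56.1, 0], [0, 0, 0.819]], [1, [-52.3, 56.1, 0], [0, 0, 0.819]], [1, [-52.3, 56.1, 0], [0, 0, 0.819]]]' --squeeze 60

```text
time_s: 2.07
tcp_pos: [0.5489, -0.1634, 0.4048]
orientation: [3.107, 0.445, 0.004]
ft_force: [-0.4, 0.1, 0.8]
opening: -0.0001
```

```bash
python3 -c "
from h import *
plan(-.140,.06); print(robot.sense()['opening'])"
```

```text
t 2.0667 tip slide [-144.    -0.3] ztip 231.8 F [-0.4  0.1  0.8]
shift cm [-0.07 -0.45 17.18] turn [ 0.003  -0.0019 -0.0046]
-8.300596115643725e-05
```

Emit:
carry_out --increments '[[1, [0, 0, 4], [0, 0, 0]], [1, [0, 0, 8], [0, 0, 0]], [1, [0, 0, 12], [0, 0, 0]], [1, [0, 0, 15.5], [0, 0, 0]], [1, [0, 0, 17.2], [0, 0, 0]], [1, [0, 0, 17.2], [0, 0, 0]], [1, [0, 0, 17.2], [0, 0, 0]], [1, [0, 0, 17.2], [0, 0, 0]]]'

```text
time_s: 2.73
tcp_pos: [0.548, -0.1586, 0.2341]
orientation: [3.108, 0.454, 0.003]
ft_force: [-0.1, 0.1, 0.4]
opening: -0.0002
```

Run:
```python
from h import *
import cv2
plan(-.140,.03)
t=eyes.capture("top");s=eyes.capture("side")
cv2.imwrite("pics/a.png",np.vstack([cv2.resize(t[230:380,200:500],(600,300)),cv2.resize(s[210:400,140:480],(600,300))])[:,:,::-1])
```

```text
t 2.7333 tip slide [-139.1   -0.8] ztip 61.1 F [-0.1  0.1  0.4]
shift cm [-0.08  0.09  3.11] turn [ 0.0012 -0.0015  0.0008]
```

View pics/a.png

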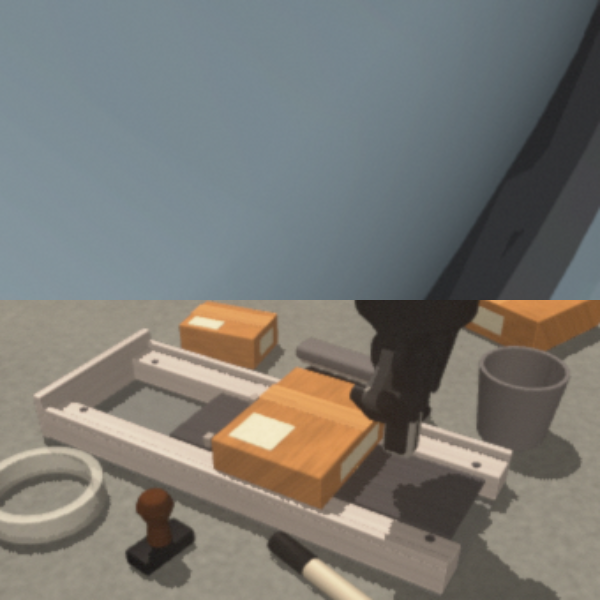

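The side view shows the closed fingers above the strip's middle, about 20 mm behind the carton; the arm blocks the top camera. Now I'll press down slowly.

Emit:
carry_out --increments '[[1, [0, 0, 1.5], [0, 0, 0]], [1, [0, 0, 2.5], [0, 0, 0]], [1, [0, 0, 3], [0, 0, 0]], [1, [0, 0, 3.4], [0, 0, 0]], [1, [0, 0, 3.8], [0, 0, 0]], [1, [0, 0, 4.2], [0, 0, 0]], [1, [0, 0, 4.5], [0, 0, 0]], [1, [0, 0, 4.7], [0, 0, 0]], [1, [0, 0, 4.7], [0, 0, 0]], [1, [0, 0, 4.7], [0, 0, 0]]]'

```text
time_s: 3.67
tcp_pos: [0.5474, -0.1591, 0.1865]
orientation: [3.109, 0.453, 0.0]
ft_force: [-1.7, 1.0, 6.0]
opening: 0.0001
```

Run:
```python
from h import *
import cv2
plan(-.140,.012)
s=eyes.capture("side")
cv2.imwrite("pics/b.png",cv2.resize(s[210:400,140:480],(800,447))[:,:,::-1])
```

```text
t 3.6667 tip slide [-1.394e+02 -1.000e-01] ztip 13.5 F [-1.7  1.   6. ]
shift cm [-0.01  0.06  0.15] turn [ 0.     -0.0001  0.0001]
```

View pics/b.png

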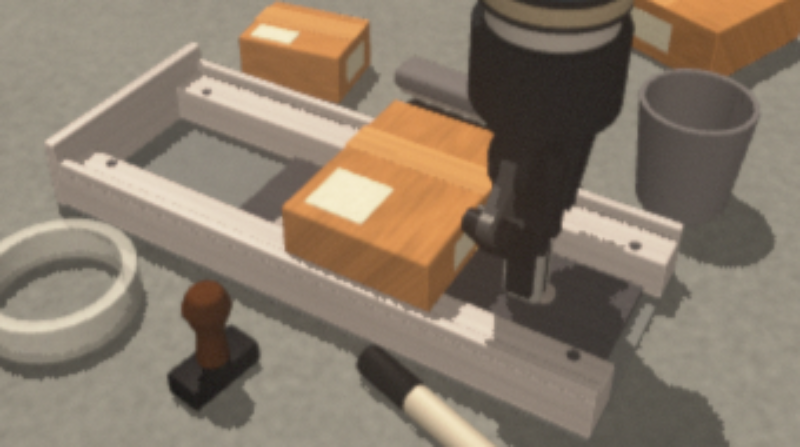

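The strip is down. At a tip height of 13.5 mm the depth should be about 14.5 mm, and 6 N agrees with that. I'll press on to the hard stop.

Emit:
carry_out --increments '[[1, [0, 0, 0.1], [0, 0, 0]], [1, [0, 0, 0.2], [0, 0, 0]], [1, [0, 0, 0.2], [0, 0, 0]], [1, [0, 0, 0.2], [0, 0, 0]]]'

```text
time_s: 4.05
tcp_pos: [0.5474, -0.1591, 0.1862]
orientation: [3.108, 0.453, 0.001]
ft_force: [-3.5, 1.4, 18.8]
opening: -0.0001
```

```bash
python3 -c "
from h import *
plan(.009,.012)"
```

```text
t 4.05 tip slide [-1.394e+02 -1.000e-01] ztip 13.2 F [-3.5  1.4 18.8]
shift cm [-1.000e-02 -1.484e+01  1.200e-01] turn [ 0.0005 -0.0004  0.0003]
```

Fully down: 18.8 N at 13.2 mm. Next is a slow push along tool -y.

Emit:
carry_out --increments '[[1, [0, -0.3, 0], [0, 0, 0]], [1, [0, -0.6, 0], [0, 0, 0]], [1, [0, -0.9, 0], [0, 0, 0]], [1, [0, -1.2, 0], [0, 0, 0]], [1, [0, -1.5, 0], [0, 0, 0]], [1, [0, -1.8, 0], [0, 0, 0]], [1, [0, -2.1, 0], [0, 0, 0]], [1, [0, -2.4, 0], [0, 0, 0]], [1, [0, -2.7, 0], [0, 0, 0]], [1, [0, -3.0, 0], [0, 0, 0]]]'

```text
time_s: 4.88
tcp_pos: [0.5428, -0.1342, 0.1864]
orientation: [3.097, 0.452, 0.02]
ft_force: [2.3, -11.2, 9.1]
opening: 0.0
```

Run:
```python
from h import *
import cv2
plan(.009,.013)
s=eyes.capture("side")
cv2.imwrite("pics/c.png",cv2.resize(s[210:400,140:480],(800,447))[:,:,::-1])
```

```text
t 4.8833 tip slide [-114.2   -2.8] ztip 13.4 F [  2.3 -11.2   9.1]
shift cm [ -0.26 -12.32  -0.12] turn [ 0.0133 -0.011   0.0011]
```

View pics/c.png

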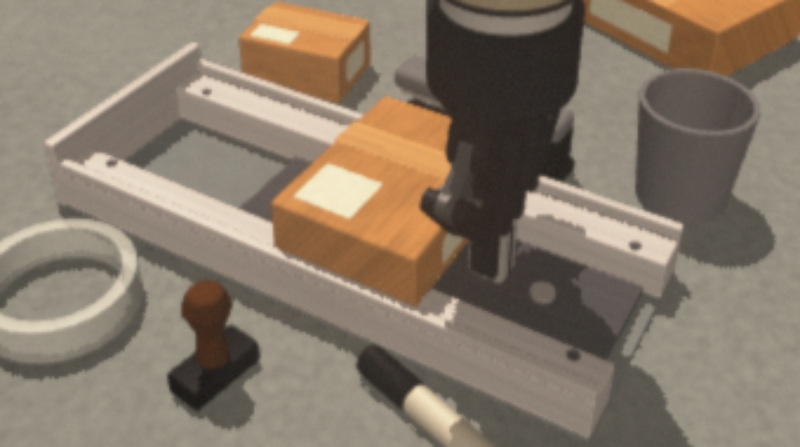

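The fingers have met the carton and it is sliding. I'm adding 1 mm of press because the down force fell to 9 N, and continuing.

Emit:
carry_out --increments '[[1, [0, -0.2, 0.1], [0, 0, 0]], [1, [0, -0.5, 0.1], [0, 0, 0]], [1, [0, -0.8, 0.1], [0, 0, 0]], [1, [0, -1.1, 0.1], [0, 0, 0]], [1, [0, -1.4, 0.1], [0, 0, 0]], [1, [0, -1.7, 0.1], [0, 0, 0]], [1, [0, -2.0, 0.1], [0, 0, 0]], [1, [0, -2.3, 0.1], [0, 0, 0]], [1, [0, -2.6, 0.1], [0, 0, 0]], [1, [0, -2.9, 0.1], [0, 0, 0]]]'

```text
time_s: 5.77
tcp_pos: [0.5361, -0.1073, 0.1864]
orientation: [3.094, 0.452, 0.028]
ft_force: [4.2, -12.6, 13.2]
opening: -0.0002
```

Run:
```python
from h import *
import cv2
plan(.009,.013)
s=eyes.capture("side")
print([(np.round(slide(d["at"]),1),d["at"],d["confidence"]) for d in eyes.place_of("carton","side")])
cv2.imwrite("pics/d.png",cv2.resize(s[210:400,140:480],(800,447))[:,:,::-1])
```

```text
t 5.7667 tip slide [-86.5  -4. ] ztip 13.4 F [  4.2 -12.6  13.2]
shift cm [-0.39 -9.55 -0.13] turn [ 0.0168 -0.0156  0.0012]
[(array([-29.2,  -5.4]), [0.5211, -0.052, 0.0316], 0.9)]
```

View pics/d.png

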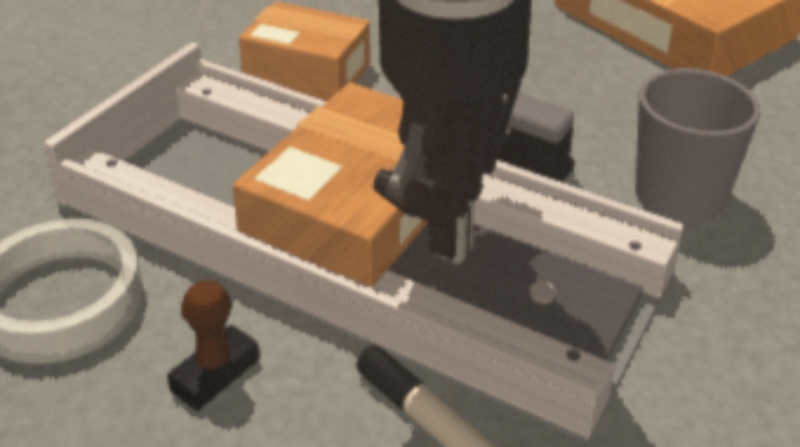

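The carton is at x ≈ -29 mm, over the prongs, and the bar is held at 13 N. The tip has drifted about 6 mm sideways through compliance, so I'll correct that while pushing on.

Emit:
carry_out --increments '[[1, [-0.05, -0.3, 0.05], [0, 0, 0]], [1, [-0.1, -0.6, 0.05], [0, 0, 0]], [1, [-0.15, -0.9, 0.05], [0, 0, 0]], [1, [-0.2, -1.2, 0.05], [0, 0, 0]], [1, [-0.25, -1.5, 0.05], [0, 0, 0]], [1, [-0.3, -1.8, 0.05], [0, 0, 0]], [1, [-0.35, -2.1, 0.05], [0, 0, 0]], [1, [-0.4, -2.4, 0.05], [0, 0, 0]], [1, [-0.45, -2.7, 0.05], [0, 0, 0]], [1, [-0.5, -3.0, 0.05], [0, 0, 0]], [1, [-0.5, -3.3, 0.05], [0, 0, 0]], [1, [-0.5, -3.6, 0.05], [0, 0, 0]]]'

```text
time_s: 6.87
tcp_pos: [0.5226, -0.0744, 0.1863]
orientation: [3.093, 0.452, 0.036]
ft_force: [4.0, -15.3, 15.4]
opening: 0.0003
```

Run:
```python
from h import *
import cv2
plan(.009,.013)
s=eyes.capture("side")
print([(np.round(slide(d["at"]),1),d["at"],d["confidence"]) for d in eyes.place_of("carton","side")])
cv2.imwrite("pics/e.png",cv2.resize(s[210:400,140:480],(800,447))[:,:,::-1])
```

```text
t 6.8667 tip slide [-51.2  -0.4] ztip 13.3 F [  4.  -15.3  15.4]
shift cm [-0.03 -6.02 -0.08] turn [ 0.0188 -0.0203  0.0011]
[(array([ 5.5, -1.2]), [0.5072, -0.0199, 0.0309], 0.66), (array([-184.1, -143.5]), [0.6976, -0.1611, -0.0032], 0.26)]
```

View pics/e.png

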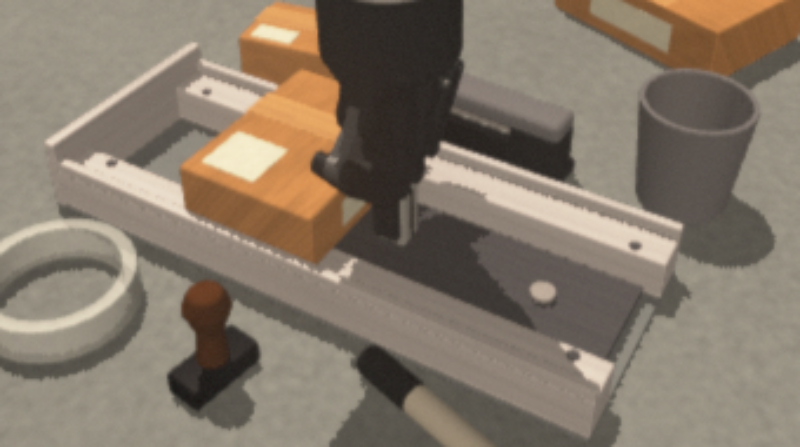

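The carton is at x ≈ +5 and tracking straight, with 15 N of press. About 60 mm to go.

Emit:
carry_out --increments '[[1, [-0.05, -0.3, 0], [0, 0, 0]], [1, [-0.05, -0.6, 0], [0, 0, 0]], [1, [-0.1, -0.9, 0], [0, 0, 0]], [1, [-0.1, -1.2, 0], [0, 0, 0]], [1, [-0.1, -1.5, 0], [0, 0, 0]], [1, [-0.15, -1.8, 0], [0, 0, 0]], [1, [-0.15, -2.1, 0], [0, 0, 0]], [1, [-0.2, -2.4, 0], [0, 0, 0]], [1, [-0.2, -2.7, 0], [0, 0, 0]], [1, [-0.2, -3.0, 0], [0, 0, 0]], [1, [-0.2, -3.3, 0], [0, 0, 0]], [1, [-0.2, -3.6, 0], [0, 0, 0]]]'

```text
time_s: 7.97
tcp_pos: [0.5106, -0.0403, 0.1863]
orientation: [3.094, 0.452, 0.037]
ft_force: [5.5, -15.6, 19.1]
opening: 0.0001
```

Run:
```python
from h import *
import cv2
plan(.009,.013)
s=eyes.capture("side")
print([(np.round(slide(d["at"]),1),d["at"],d["confidence"]) for d in eyes.place_of("carton","side")])
cv2.imwrite("pics/f.png",cv2.resize(s[210:400,140:480],(800,447))[:,:,::-1])
```

```text
t 7.9667 tip slide [-15.    1.3] ztip 13.3 F [  5.5 -15.6  19.1]
shift cm [ 0.14 -2.4  -0.01] turn [ 0.0177 -0.0211  0.0014]
[(array([42.6,  1. ]), [0.4945, 0.0151, 0.0295], 0.75)]
```

View pics/f.png

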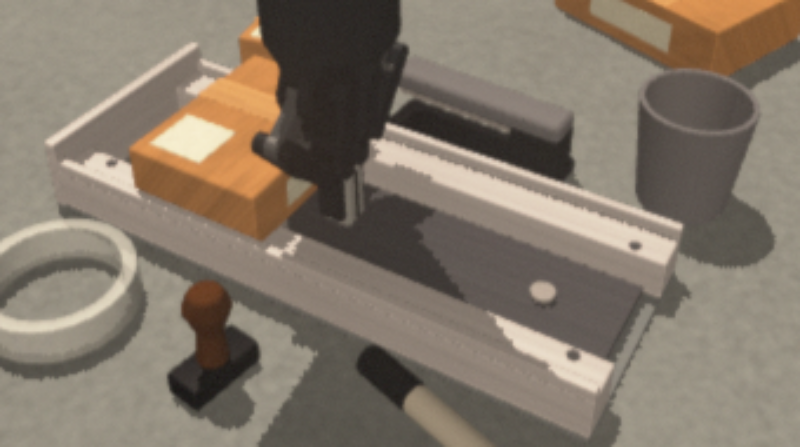

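Emit:
carry_out --increments '[[1, [0, -0.3, 0], [0, 0, 0]], [1, [0, -0.6, 0], [0, 0, 0]], [1, [0, -0.9, 0], [0, 0, 0]], [1, [0, -1.2, 0], [0, 0, 0]], [1, [0, -1.5, 0], [0, 0, 0]], [1, [0, -1.8, 0], [0, 0, 0]], [1, [0, -2.1, 0], [0, 0, 0]], [1, [0, -2.4, 0], [0, 0, 0]], [1, [0, -2.7, 0], [0, 0, 0]], [1, [0, -3.0, 0], [0, 0, 0]], [1, [0, -3.0, 0], [0, 0, 0]], [1, [0, -3.0, 0], [0, 0, 0]]]'

```text
time_s: 9.07
tcp_pos: [0.5019, -0.0108, 0.1863]
orientation: [3.096, 0.453, 0.036]
ft_force: [5.6, -13.5, 20.7]
opening: -0.0002
```

Run:
```python
from h import *
import cv2
plan(.009,.013)
s=eyes.capture("side")
print([(np.round(slide(d["at"]),1),d["at"],d["confidence"]) for d in eyes.place_of("carton","side")])
cv2.imwrite("pics/g.png",cv2.resize(s[210:400,140:480],(800,447))[:,:,::-1])
```

```text
t 9.0667 tip slide [15.7  1.3] ztip 13.3 F [  5.6 -13.5  20.7]
shift cm [0.13 0.67 0.04] turn [ 0.0156 -0.0212  0.0015]
[(array([73.1,  2.6]), [0.4843, 0.0438, 0.0288], 0.76)]
```

View pics/g.png

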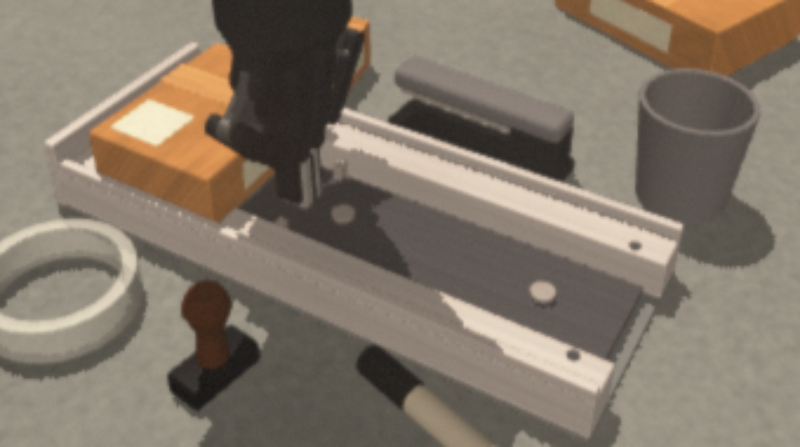

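The prongs are now visible behind the carton at (282,222) and (340,170), and the carton is at x ≈ 73 mm, so it's clear. Next I'll back off the rear face with the bar still down, then lift.

Emit:
carry_out --increments '[[1, [0, 0.3, 0], [0, 0, 0]], [1, [0, 0.6, 0], [0, 0, 0]], [1, [0, 0.9, 0], [0, 0, 0]], [1, [0, 1.2, 0], [0, 0, 0]], [1, [0, 1.4, 0], [0, 0, 0]], [1, [0, 1.4, 0], [0, 0, 0]]]'

```text
time_s: 9.67
tcp_pos: [0.5023, -0.0185, 0.1862]
orientation: [3.108, 0.446, 0.022]
ft_force: [5.5, 17.8, 28.7]
opening: -0.0001
```

Run:
```python
from h import *
import cv2
plan(.009,.013)
s=eyes.capture("side")
print([(np.round(slide(d["at"]),1),d["at"],d["confidence"]) for d in eyes.place_of("carton","side")])
cv2.imwrite("pics/i.png",cv2.resize(s[210:400,140:480],(800,447))[:,:,::-1])
```

```text
t 9.6667 tip slide [8.2 3.1] ztip 13.2 F [ 5.5 17.8 28.7]
shift cm [ 0.31 -0.08  0.03] turn [ 0.0031 -0.0134 -0.0037]
[(array([74.5, -0. ]), [0.4864, 0.0459, 0.0277], 0.69)]
```

View pics/i.png

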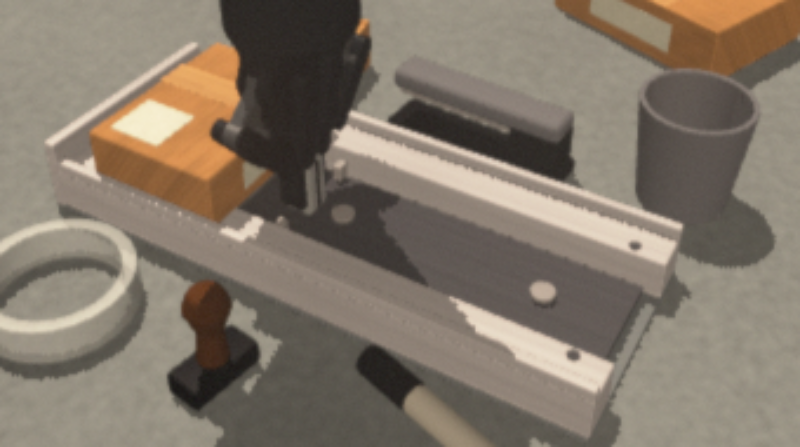

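The fingers are off the carton, which stayed put. Lifting straight up.

Emit:
carry_out --increments '[[1, [0, 0, -0.2], [0, 0, 0]], [1, [0, 0, -0.4], [0, 0, 0]], [1, [0, 0, -0.7], [0, 0, 0]], [1, [0, 0, -1.0], [0, 0, 0]], [1, [0, 0, -1.4], [0, 0, 0]], [1, [0, 0, -1.8], [0, 0, 0]], [1, [0, 0, -2.2], [0, 0, 0]], [1, [0, 0, -3], [0, 0, 0]], [1, [0, 0, -5], [0, 0, 0]], [1, [0, 0, -8], [0, 0, 0]], [1, [0, 0, -11], [0, 0, 0]], [1, [0, 0, -14], [0, 0, 0]], [1, [0, 0, -17], [0, 0, 0]], [1, [0, 0, -18], [0, 0, 0]], [1, [0, 0, -18], [0, 0, 0]]]'

```text
time_s: 11.02
tcp_pos: [0.4988, -0.0203, 0.3649]
orientation: [3.107, 0.452, 0.006]
ft_force: [-0.4, 0.2, -0.4]
opening: -0.0003
```

Run:
```python
from h import *
import cv2
plan(.009,.013)
s=eyes.capture("side");eyes.capture("top")
for o in("carton","stop_prongs"): print(o,[(np.round(slide(d["at"]),1),d["at"],d["confidence"]) for c in("side","top") for d in eyes.place_of(o,c)])
cv2.imwrite("pics/j.png",cv2.resize(s[210:400,140:480],(800,447))[:,:,::-1])
```

```text
t 11.0167 tip slide [7.5 7. ] ztip 191.9 F [-0.4  0.2 -0.4]
shift cm [ 0.64 -0.2  17.89] turn [ 0.0025 -0.0035  0.0001]
carton [(array([73.3,  1.4]), [0.4854, 0.0444, 0.033], 0.7), (array([71.7,  7.1]), [0.4804, 0.0412, 0.0321], 0.83)]
stop_prongs [(array([-3.5, -3.3]), [0.5118, -0.0279, 0.0328], 0.65)]
```

View pics/j.png

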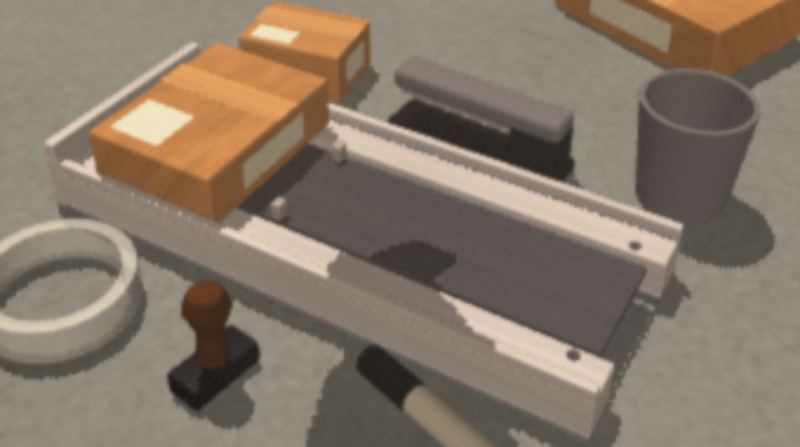

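The bar is up: the prongs stand at (279,208) and (339,152) behind the carton, and the strip is back at rail height. The carton lies flat and square, no bystander has moved, and the arm is clear. Handing in.

```bash
python3 -c "
from cell import sign_off
print(sign_off())"
```

```text
the job is handed in; nothing more can be done
None
```

The carton is past the stop and the job is handed in. With closed fingertips I pressed the stop bar to its hard stop and pushed the carton about 135 mm with the bar held down (9–21 N of press). I then backed off its rear face and lifted straight up at about 11 s.

**Last checks:**
- **Carton:** both cameras put it at slideway x ≈ 72–73 mm (needed 51.5–99). It looks flat and square in the side picture, and its underside reads 32–33 mm. That is right at the 33 mm limit, but the network is only good to about 4 mm.
- **Stop bar:** the side picture shows the prongs standing behind the carton and the strip back at rail height. The detected stop point was at z ≈ 33 mm (28 expected when up), again close to the network's error.
- **Clearance:** the wrist force is about 0, the fingertips are about 190 mm above the table, and no bystander moved in the side picture.

**Disagreements:**
- **Sideways position:** the top camera put the carton 7 mm off the centre line and the side camera 1.4 mm. The guide lips allow only about 3 mm, so I take the top reading as measurement error.
- **End wall:** it showed about 8 mm nearer than my model of the slideway, which didn't affect the job.

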